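Balance the loaded centrifuge carrier on its stand

ROBOT

A 7-joint arm with a two-finger parallel gripper is mounted at the origin on the work surface. World frame = base frame: x ahead of the robot, y to its left, z up, the work surface at z = 0. Lengths are in mm, angles in rad, forces in N, time in s.
With the tool pointing down it reaches from about 425 to 800 mm from the base axis. Payload 8.3 kg.
Tool frame: the origin (TCP) lies on the mounting face of the last link; the fingertips stand 173 mm ahead of it and the grasp point (between the pads) lies arm.grip_depth ahead of it (arm.grip_depth is the distance from the TCP to the grasp point, in mm); y points along the fingers, z is the direction in which the jaws open and shut, and the axes are right-handed (so a half turn about y gives the same grasp; the last joint's range is limited). The gripper opens to 85 mm and grips with 20 to 120 N. Pads are 22 mm wide; open, the fingers measure 114 mm over their backs; the gripper's body (76 mm by 85 mm) begins 54 mm behind the grasp point. The pads swing forward as they close: fully open they stand 13 mm farther back than shut.
Start: joints at [1.177, 0.383, 0.016, 1.37, -0.006, 1.388, -0.046], TCP at [203.03, -591.096, 404.679] pointing down, gripper open.
Joint ranges: [-2.95, 2.95], [-0.25, 2.06], [-1.52, 1.56], [0.18, 2.33], [-1.44, 4.58], [0.02, 2.06], [-3.01, 3.01]. Speed limits (rad/s): [2.39, 2.39, 3.01, 3.01, 3.14, 3.14, 3.14].

INTERFACE

Orientations are given as a rotation vector (axis times angle).
In Python, from station import arm gives the robot as it stands. The module is installed in compiled form; this text tells all that it offers.
- The arm moves only by the tool arm_command, never from a script. Its argument "moves" is one flat list of numbers, 7 for each row, row after row: the finger opening in m, from 0 to 0.0854, then the shift along the world's x, y, z in m, then the turn, a rotation vector about the world's x, y, z in degrees. In form: [claw, dx, dy, dz, rx, ry, rz, claw, dx, dy, dz, rx, ry, rz, ...]. A call has 1 to 8 rows; each row shifts and turns the commanded pose from where the row before left it; what a row does not reach is not made up. A row lasts 1/8 s, in which the tool goes at most 62.5 mm and 10.7 degrees, less where a joint would pass 70% of its speed; a pose out of reach is approached as far as the arm can. A call with a gripper value outside its range is refused whole. The fingers move at their own pace and stop on an object; the grip force is fixed at half the most. Time passes only in rows, so rows that do not move let the fingers close. It gives the time, the measured TCP pose, the force and the opening at its end, in the units of the state.
- arm.get_state(): the state, without advancing time (a new reading comes with each control period).
- arm.read_camera(name): name is "scene" or "top"; returns (picture, depth): 384x512x3 uint8, blue, green, red; 384x512 float32, mm along the optical axis (not along the pixel's ray), 0 where there is no reading.
- arm.calibration(name): a dict with "K" (3x3 intrinsics, pixels), "origin" and "attitude" of the camera in the world. Camera axes: x right, y down, z forward; pixel columns grow to the right and rows downward; lengths in mm; the calibration is good to about 2 mm. A picture is of the moment at which its call begins. calibration takes no time and is no camera call.
- arm.hand_in(): hands the job in, once; it reports no verdict.
The state is a dict: "time_s": time; "joint_positions": joint angles; "joint_vel": joint speeds; "joint_torque": joint torques, N m; "tcp_pos": TCP position; "eef_rot": TCP orientation; "wrist_force": force on the tool from outside, world axes, zero at the start; "moment": the same for the moment, N m; "opening": finger opening in mm.
Only numpy, scipy, OpenCV 4.12 (cv2) and the standard library are available. Lean on these libraries where they do the work, as an engineer would, in place of code of your own. Each camera call takes 0.05 s, during which the arm holds its last target.

TASK

The two closed buckets of this centrifuge carrier hold unknown, usually unequal loads. Find by trial lifts where its bar balances, and set it down gently with that point on the small red pad of the balancing stand, so that it stays there level on its own with both buckets hanging clear of the bench. Do not tip the carrier over, and leave the bottle, dish and tube rack where they are.

Things in the scene. Friction and masses are not known exactly. Their poses are not given: they have to be found in the camera images.
- bar_mid (a point): Geometric centre of the carrier's straight aluminium bar: 196 mm long along this frame's y, 20 mm wide (x), 16 mm high (z). Carrier is loose, 0.6 to 0.8 kg. Grip across the 20 mm width, anywhere between y = -50 and +50 mm. The balance point lies on the bar's line, anywhere from y = -45 to +45 mm. Held off it, the carrier loads the gripper with a moment of weight times offset, or turns in a loose grip.
- carrier: The whole carrier; origin 58 mm below bar_mid, same axes. A closed steel bucket with teal cap (34 mm diameter, 50 mm high) is fixed under each bar end, at y = +82 and -82 mm, top against the bar's underside; a 14 mm screw head stands 6 mm above the bar over each. It starts standing on both buckets, bar underside 50 mm up. The unseen contents do not move.
- pad_top (a point): Centre of the top of the stand's red pad: level, 12 x 12 mm, 65 mm above the bench, z up. The bar may lie across it at any angle; the buckets then hang 15 mm above the bench. If the balance point is more than about 6 mm from the pad's centre, the bar tips some 10 degrees until a bucket stands on the bench.
- stand: The balancing stand, fixed to the bench: round grey foot, 90 mm diameter and 10 mm high, with a slim 12 mm square post in its middle that carries the pad. Origin at the centre of its underside.
- amber_bottle: Bystander: amber bottle, 60 mm diameter, about 135 mm high with its cap, loose. Origin at its underside.
- dish: Bystander: shallow white dish, 76 mm diameter, 16 mm high, loose. Origin at its underside.
- tube_rack: Bystander: white tube rack with capped tubes, 60 x 150 x 73 mm (x, y, z), loose. Origin at the centre of its underside.
Not all that is in view belongs to the job. Leave any green or purple look-alike of the stand alone.

How it is judged:
By the outcome, as a careful person would: the job done as asked, in the order asked, and still so for the second after the job is handed in, with the robot touching nothing.
It also fails if it takes over 58 s, if anything falls off the work surface, if the arm or the gripper's body presses on something with over 40 N, if the wrist force passes 120 N, or if a joint passes its speed limit or range.

## Working session

There is one attempt and no reset: what is moved stays moved. The work goes in short steps, Python scripts to look and compute and a tool call to move; the robot and the scene stay as the last step left them, time stands still between calls to the robot, and variables do not carry over. Pictures are saved under pics/ and viewed, and the job is handed in when it is done.

Besides the shell and the picture viewer there is one more tool, called after "Call:" by a JSON object that holds its "fn" and its "kwargs". arm_command: Moves the arm, as the interface text tells. Its arguments: {"type":"object","properties":{"moves":{"type":"array","items":{"type":"number"}}},"required":["moves"]}

```bash
mkdir -p pics; ls; python3 - <<'E'
from station import arm
import cv2, numpy as np
print(arm.get_state()); print(arm.grip_depth)
for n in("scene","top"):
    im,d=arm.read_camera(n); cv2.imwrite(f"pics/{n}0.png",im); np.save(f"{n}0.npy",d)
    c=arm.calibration(n); print(n,c)
E
```

```text
pics
{'time_s': 0.0, 'joint_positions': array([ 1.17707865,  0.38422829,  0.01639953,  1.37118853, -0.00629354,
        1.38819629, -0.04649936]), 'joint_vel': array([ 0.00057099,  0.00090039,  0.00074883, -0.00049581, -0.00113975,
        0.00035848,  0.00089505]), 'joint_torque': array([ 1.17381351e-04, -6.27588844e+01,  8.43778532e-01, -3.71821046e+01,
        1.63720310e-02,  1.40563049e-02,  8.48090963e-06]), 'tcp_pos': array([ 202.97906688, -590.9372264 ,  403.66932569]), 'eef_rot': array([-0.34137278,  2.0443666 , -2.04036107]), 'wrist_force': array([ 0.00301929, -0.22645122, -0.61837278]), 'moment': array([ 0.01738035, -0.05105498,  0.01968082]), 'opening': 85.94881861588969}
154.70000000000002
scene {'K': array([[356.32398236,   0.        , 252.85869537],
       [  0.        , 356.32398236, 186.8676438 ],
       [  0.        ,   0.        ,   1.        ]]), 'origin': array([ 893.62688831, -429.2104277 ,  866.53493227]), 'attitude': array([-2.44103527, -0.63563178,  0.22535256])}
top {'K': array([[470.8367669 ,   0.        , 253.56404299],
       [  0.        , 470.8367669 , 185.81951568],
       [  0.        ,   0.        ,   1.        ]]), 'origin': array([ 362.69589876,   58.26826476, 1306.19487212]), 'attitude': array([-2.13133692,  2.10251852, -0.20849617])}
```

View pics/scene0.png

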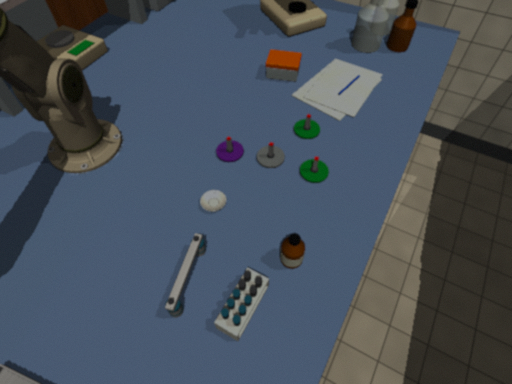

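View pics/top0.png

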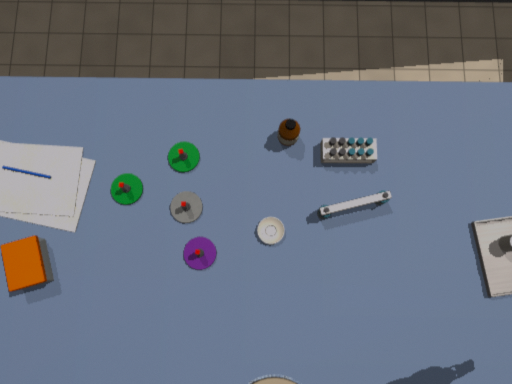

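The grey stand with the red pad is at top (186,207) and scene (270,155). The carrier is at top (355,205) and scene (186,270). The purple and green stands are look-alikes. Next I'll measure them.

```bash
cat > h.py <<'E'
import numpy as np, cv2
from scipy.spatial.transform import Rotation as R
from station import arm
def ray(n,uv):
    c=arm.calibration(n); K=c["K"]; M=R.from_rotvec(c["attitude"]).as_matrix()
    d=M@np.linalg.inv(K)@np.array([uv[0],uv[1],1.]); return c["origin"],d
def onz(n,uv,z):
    o,d=ray(n,uv); return o+d*(z-o[2])/d[2]
def tri(a,b):
    (o1,d1),(o2,d2)=ray("scene",a),ray("top",b)
    t=np.linalg.lstsq(np.c_[d1,-d2],o2-o1,rcond=None)[0]
    p,q=o1+t[0]*d1,o2+t[1]*d2; return (p+q)/2,np.linalg.norm(p-q)
def proj(n,p):
    c=arm.calibration(n); M=R.from_rotvec(c["attitude"]).as_matrix()
    q=c["K"]@(M.T@(np.asarray(p,float)-c["origin"])); return q[:2]/q[2]
E
python3 - <<'E'
from h import *
for n in("scene","top"):
    im=cv2.imread(f"pics/{n}0.png"); hsv=cv2.cvtColor(im,cv2.COLOR_BGR2HSV)
    m=(((hsv[...,0]<6)|(hsv[...,0]>174))&(hsv[...,1]>190)&(hsv[...,2]>90)).astype(np.uint8)
    k,l,s,c=cv2.connectedComponentsWithStats(m)
    for i in range(1,k):
        if 6<s[i,4]<80: print(n,"red",c[i].round(1),s[i,4],onz(n,c[i],65).round(1))
    x0,y0,w,h=((150,220,70,110) if n=="scene" else (305,180,100,50))
    crop=im[y0:y0+h,x0:x0+w]; cv2.imwrite(f"pics/{n}_bar0.png",cv2.resize(crop,None,fx=6 if n=="top" else 5,fy=6 if n=="top" else 5,interpolation=cv2.INTER_CUBIC))
    x0,y0,w,h=((240,130,70,50) if n=="scene" else (155,180,70,50))
    cv2.imwrite(f"pics/{n}_st0.png",cv2.resize(im[y0:y0+h,x0:x0+w],None,fx=8,fy=8,interpolation=cv2.INTER_CUBIC))
E
```

```text
scene red [228.  138.3] 7 [435.8 204.7  65. ]
scene red [270.9 143.9] 8 [563.5 247.8  65. ]
scene red [316.1 158.1] 8 [707.5 261.4  65. ]
top red [180.6 151.5] 11 [704.1 261.8  65. ]
top red [121.4 184.9] 11 [608.8 417.1  65. ]
top red [183.4 203.6] 15 [560.2 248.1  65. ]
top red [197.2 251.7] 18 [433.5 206.6  65. ]
```

View pics/top_bar0.png

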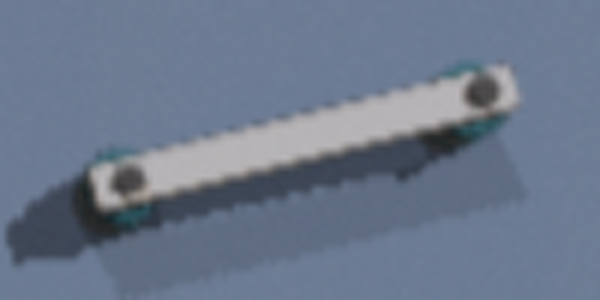

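View pics/scene_bar0.png

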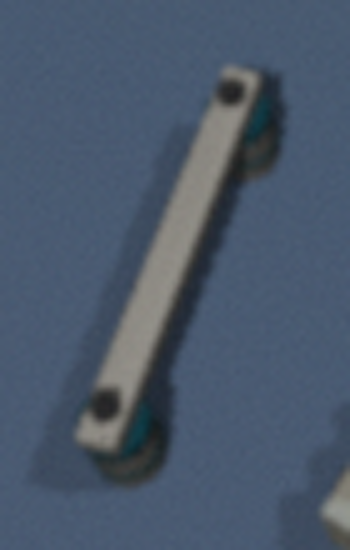

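View pics/top_st0.png

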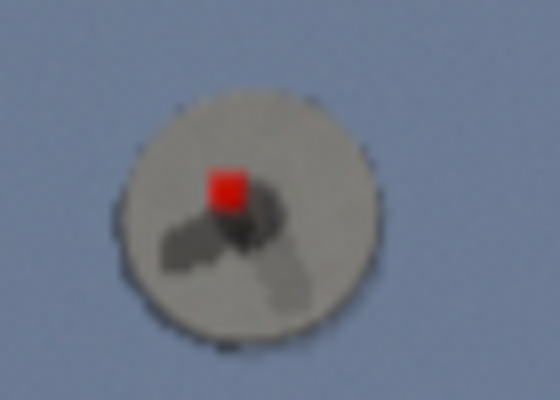

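```bash
python3 - <<'E'
from h import *
for n,z in(("top",66),("scene",66)):
    im=cv2.imread(f"pics/{n}0.png"); hsv=cv2.cvtColor(im,cv2.COLOR_BGR2HSV)
    x0,y0,w,h=((150,220,70,110) if n=="scene" else (305,180,100,50))
    m=np.zeros(im.shape[:2],np.uint8); c=hsv[y0:y0+h,x0:x0+w]
    m[y0:y0+h,x0:x0+w]=((c[...,1]<50)&(c[...,2]>120))
    cs=max(cv2.findContours(m,cv2.RETR_EXTERNAL,cv2.CHAIN_APPROX_NONE)[0],key=cv2.contourArea)
    P=np.array([onz(n,p,z)[:2] for p in cs[:,0]],np.float32)
    print(n,cv2.minAreaRect(P), cv2.minAreaRect(cs))
s=lambda x,y,f,ox,oy:((x+.5)/f-.5+ox,(y+.5)/f-.5+oy)
A=s(128,179,6,305,180);B=s(482,90,6,305,180)
C=s(230,91,5,150,220);D=s(105,404,5,150,220)
for n,q in(("top",A),("top",B),("scene",C),("scene",D)): print(n,onz(n,q,72).round(1))
print(tri(C,A),tri(D,B))
print("pad tri",tri((270.9,143.9),(183.4,203.6)))
# foot
im=cv2.imread("pics/top0.png"); hsv=cv2.cvtColor(im,cv2.COLOR_BGR2HSV)
c=hsv[180:235,155:225]; print(c[15,20],c[2,2])
m=(c[...,1]<60).astype(np.uint8); cs=max(cv2.findContours(m,cv2.RETR_EXTERNAL,2)[0],key=cv2.contourArea)
(x,y),r=cv2.minEnclosingCircle(cs); print(x+155,y+180,r,onz("top",(x+155,y+180),10))
E
```

```text
top ((568.0043334960938, -202.32656860351562), (20.779037475585938, 177.24203491210938), 14.866340637207031) ((352.23529052734375, 202.9412078857422), (7.761139392852783, 65.96968841552734), 75.96376037597656)
scene ((570.7611694335938, -211.63304138183594), (17.061004638671875, 153.9773712158203), 14.341182708740234) ((183.7413787841797, 269.39654541015625), (6.870728969573975, 63.32211685180664), 21.801410675048828)
top [ 548.7 -130.8   72. ]
top [ 590.7 -288.6   72. ]
scene [ 550.2 -133.1   72. ]
scene [ 591.8 -290.9   72. ]
(array([ 548.95618557, -131.61563973,   68.61533613]), np.float64(0.6999035302555996)) (array([ 590.9632839 , -289.92851726,   68.92452724]), np.float64(1.0862263190506645))
pad tri (array([561.63906228, 249.30098652,  62.06358172]), np.float64(2.3857956664829576))
[109  45 137] [109  68 147]
186.0121955871582 206.7682933807373 16.845312118530273 [560.16493456 248.83099866  10.        ]
```

```bash
python3 - <<'E'
from h import *
s=arm.get_state(); print(R.from_rotvec(s["eef_rot"]).as_matrix().round(3))
for n,uv,z in(("dish",(271,231),16),("bottle cap",(290,125),135),("rack",(349,150),73)): print(n,onz("top",uv,z).round(0))
print(s['joint_positions'])
E
```

```text
[[-0.946 -0.001  0.325]
 [-0.325  0.002 -0.946]
 [ 0.    -1.    -0.002]]
dish [495.  12.  16.]
bottle cap [760. -31. 135.]
rack [ 712. -196.   73.]
[ 1.17711791  0.38416094  0.01638937  1.37104578 -0.00630633  1.38820031
 -0.04648871]
```

Call:
{"fn": "arm_command", "kwargs": {"moves": [0.085, 0.023, 0.0237, 0, 0, 0, 5.4, 0.085, 0.023, 0.0237, 0, 0, 0, 5.4, 0.085, 0.023, 0.0237, 0, 0, 0, 5.4, 0.085, 0.023, 0.0237, 0, 0, 0, 5.4, 0.085, 0.023, 0.0237, 0, 0, 0, 5.4, 0.085, 0.023, 0.0237, 0, 0, 0, 5.4, 0.085, 0.023, 0.0237, 0, 0, 0, 5.4, 0.085, 0.023, 0.0237, 0, 0, 0, 5.4]}}

```text
time_s: 1.1
tcp_pos: [388.6, -399.9, 404.7]
eef_rot: [-0.943, 1.553, -1.553]
wrist_force: [0.1, -0.2, -0.5]
opening: 84.7
```

Call:
{"fn": "arm_command", "kwargs": {"moves": [0.085, 0.023, 0.0237, 0, 0, 0, 5.4, 0.085, 0.023, 0.0237, 0, 0, 0, 5.4, 0.085, 0.023, 0.0237, 0, 0, 0, 5.4, 0.085, 0.023, 0.0237, 0, 0, 0, 5.4, 0.085, 0.023, 0.0237, 0, 0, 0, 5.4, 0.085, 0.023, 0.0237, 0, 0, 0, 5.4, 0.085, 0.023, 0.0237, 0, 0, 0, 5.4, 0.085, 0.023, 0.0237, 0, 0, 0, 5.0]}}

```text
time_s: 2.1
tcp_pos: [572.4, -210.3, 404.6]
eef_rot: [-1.324, 1.011, -1.01]
wrist_force: [0.2, 0.1, 0.6]
opening: 85.1
```

```bash
cat >> h.py <<'E'
def rd(k=12):
    F=[];M=[]
    for i in range(k):
        arm.read_camera("top"); s=arm.get_state(); F.append(s["wrist_force"]);M.append(s["moment"])
    F=np.array(F);M=np.array(M)
    print("t",round(s["time_s"],2),"F",F.mean(0).round(3),"sd",F.std(0).round(3),"M",M.mean(0).round(4),"sd",M.std(0).round(4))
    Rm=R.from_rotvec(s["eef_rot"]).as_matrix()
    print("tcp",s["tcp_pos"].round(1),"toolz yaw",np.degrees(np.arctan2(Rm[1,2],Rm[0,2])).round(2),"down",Rm[:,1].round(4),"open",round(s["opening"],1))
    return F.mean(0),M.mean(0),s
E
python3 - <<'E'
from h import *
rd()
E
```

```text
t 2.7 F [0.063 0.127 0.018] sd [0.484 1.271 0.493] M [ 0.0156 -0.0027  0.0024] sd [0.0628 0.0357 0.03  ]
tcp [ 570.7 -212.4  404.8] toolz yaw 14.9 down [ 0.e+00 -3.e-04 -1.e+00] open 85.0
```

Call:
{"fn": "arm_command", "kwargs": {"moves": [0.07, -0.0005, 0.001, -0.04, 0, 0, 0, 0.07, 0, 0, -0.04, 0, 0, 0, 0.07, 0, 0, -0.04, 0, 0, 0, 0.07, 0, 0, -0.03, 0, 0, 0, 0.07, 0, 0, -0.02, 0, 0, 0, 0.07, 0, 0, -0.015, 0, 0, 0, 0.07, 0, 0, -0.007, 0, 0, 0, 0.07, 0, 0, 0, 0, 0, 0]}}

```text
time_s: 3.7
tcp_pos: [570.7, -210.9, 212.9]
eef_rot: [-1.321, 1.015, -1.015]
wrist_force: [0.0, -0.5, 0.8]
opening: 69.9
```

```bash
python3 - <<'E'
from h import *
rd(8)
for n in("scene","top"):
    im,d=arm.read_camera(n); x0,y0,w,h=((120,180,130,150) if n=="scene" else (300,150,110,100))
    cv2.imwrite(f"pics/{n}1.png",cv2.resize(im[y0:y0+h,x0:x0+w],None,fx=4,fy=4,interpolation=cv2.INTER_CUBIC))
E
```

```text
t 4.1 F [0.065 0.177 0.377] sd [0.477 0.371 0.46 ] M [ 0.0102  0.004  -0.0018] sd [0.0322 0.0211 0.027 ]
tcp [ 570.6 -210.9  213.1] toolz yaw 14.95 down [ 5.e-04 -2.e-04 -1.e+00] open 69.8
```

View pics/scene1.png

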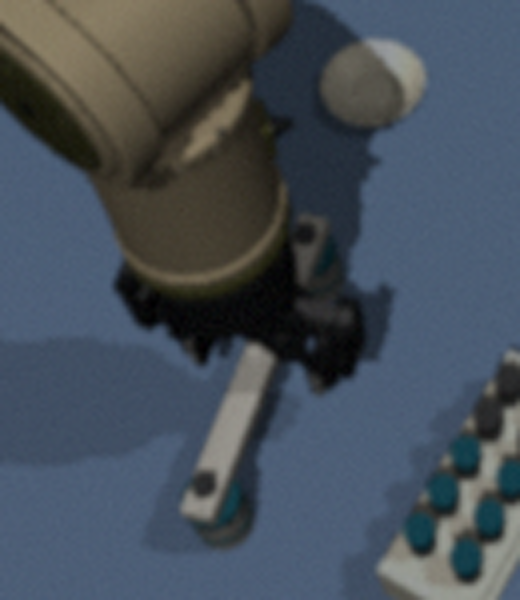

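View pics/top1.png

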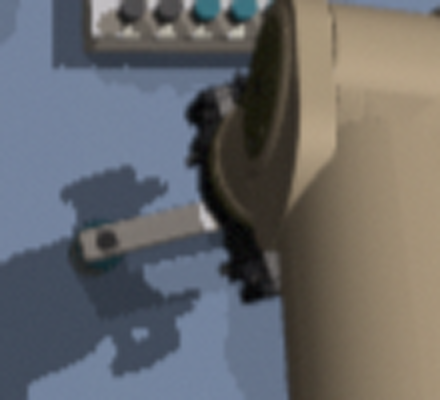

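Scene view: the jaws straddle the bar at about crop (285,340), with both ends of the bar and the screw heads visible. I'll close and do a small trial lift.

Call:
{"fn": "arm_command", "kwargs": {"moves": [0.03, 0, 0, 0, 0, 0, 0, 0.01, 0, 0, 0, 0, 0, 0, 0.01, 0, 0, 0, 0, 0, 0, 0.01, 0, 0, 0, 0, 0, 0, 0.01, 0, 0, 0, 0, 0, 0]}}

```text
time_s: 4.82
tcp_pos: [570.4, -210.9, 212.8]
eef_rot: [-1.322, 1.015, -1.015]
wrist_force: [-3.0, 0.5, 3.5]
opening: 19.0
```

```bash
python3 - <<'E'
from h import *
rd(10)
E
```

```text
t 5.33 F [-4.067  0.642  4.788] sd [0.487 0.536 0.448] M [ 0.0915  0.9105 -0.1525] sd [0.0205 0.0631 0.0173]
tcp [ 570.4 -210.9  212.8] toolz yaw 14.95 down [-4.e-04 -1.e-04 -1.e+00] open 19.1
```

Call:
{"fn": "arm_command", "kwargs": {"moves": [0.01, 0, 0, 0.004, 0, 0, 0, 0.01, 0, 0, 0.008, 0, 0, 0, 0.01, 0, 0, 0.008, 0, 0, 0, 0.01, 0, 0, 0, 0, 0, 0]}}

```text
time_s: 5.82
tcp_pos: [570.9, -210.9, 233.6]
eef_rot: [-1.321, 1.013, -1.016]
wrist_force: [-0.6, 0.0, -7.3]
opening: 19.1
```

```bash
python3 - <<'E'
from h import *
rd(30)
for n in("scene","top"):
    im,d=arm.read_camera(n); x0,y0,w,h=((120,180,130,150) if n=="scene" else (300,150,110,100))
    cv2.imwrite(f"pics/{n}2f.png",im)
    cv2.imwrite(f"pics/{n}2.png",cv2.resize(im[y0:y0+h,x0:x0+w],None,fx=4,fy=4,interpolation=cv2.INTER_CUBIC))
E
```

```text
t 7.33 F [ 0.11   0.107 -7.238] sd [0.578 0.292 0.468] M [0.0384 0.0059 0.0013] sd [0.0337 0.0272 0.0237]
tcp [ 570.6 -210.9  232.7] toolz yaw 14.96 down [ 0.  0. -1.] open 18.8
```

View pics/scene2.png

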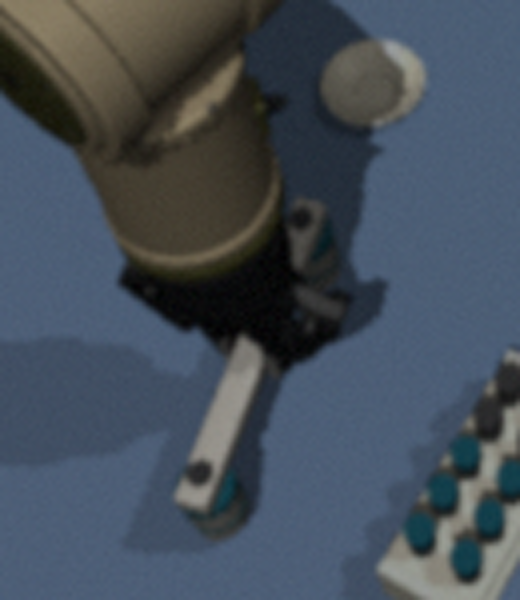

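```bash
python3 - <<'E'
from h import *
s=lambda x,y,f,ox,oy:np.array(((x+.5)/f-.5+ox,(y+.5)/f-.5+oy))
far,near=s(302,217,4,120,180),s(200,472,4,120,180)
for a,p in((far,(550.2,-133.1)),(near,(591.8,-290.9))):
    print(a.round(2),[ (z,proj("scene",(*p,z)).round(2)) for z in(72,82,92,102)])
im=cv2.imread("pics/top2f.png"); cv2.imwrite("pics/t2.png",cv2.resize(im[180:230,300:400],None,fx=6,fy=6,interpolation=cv2.INTER_CUBIC))
im=cv2.imread("pics/scene2f.png"); cv2.imwrite("pics/s2.png",cv2.resize(im[225:315,155:215],None,fx=6,fy=6,interpolation=cv2.INTER_CUBIC))
E
```

```text
[195.12 233.88] [(72, array([195.61, 237.79])), (82, array([195.04, 235.87])), (92, array([194.46, 233.92])), (102, array([193.87, 231.93]))]
[169.62 297.62] [(72, array([170.6 , 300.42])), (82, array([169.71, 298.91])), (92, array([168.8 , 297.37])), (102, array([167.87, 295.8 ]))]
```

View pics/s2.png

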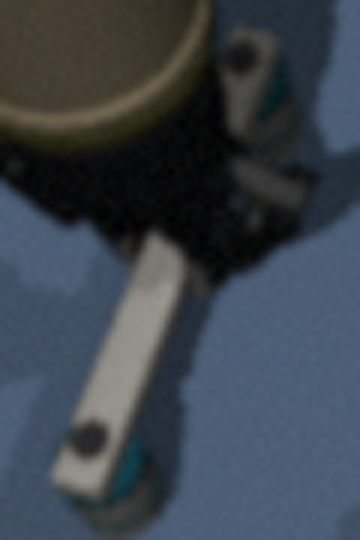

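View pics/t2.png

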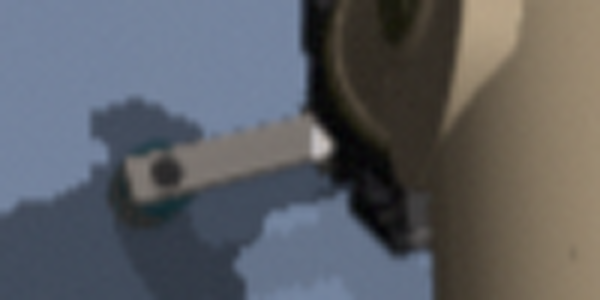

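```bash
python3 - <<'E'
from h import *
rd(30);rd(30)
E
```

```text
t 8.93 F [ 1.450e-01 -2.000e-03 -7.119e+00] sd [0.399 0.49  0.364] M [0.0425 0.005  0.0074] sd [0.0237 0.0258 0.0275]
tcp [ 570.5 -210.9  232.7] toolz yaw 14.95 down [-1.e-04  0.e+00 -1.e+00] open 18.9
t 10.43 F [ 0.036  0.141 -7.221] sd [0.603 0.38  0.408] M [ 0.0377  0.0007 -0.0002] sd [0.0309 0.0282 0.0338]
tcp [ 570.5 -210.9  232.7] toolz yaw 14.95 down [-1.e-04  0.e+00 -1.e+00] open 19.0
```

Call:
{"fn": "arm_command", "kwargs": {"moves": [0.01, 0, 0, -0.009, 0, 0, 0, 0.01, 0, 0, -0.006, 0, 0, 0, 0.01, 0, 0, -0.003, 0, 0, 0, 0.01, 0, 0, -0.002, 0, 0, 0, 0.05, 0, 0, 0, 0, 0, 0, 0.05, 0.0012, -0.0048, 0, 0, 0, 0, 0.05, 0, 0, 0, 0, 0, 0]}}

```text
time_s: 11.3
tcp_pos: [572.1, -216.6, 213.4]
eef_rot: [-1.321, 1.014, -1.017]
wrist_force: [-0.6, 0.3, 0.3]
opening: 49.7
```

```bash
python3 - <<'E'
from h import *
rd(40)
E
```

```text
t 13.3 F [ 0.036 -0.046  0.113] sd [0.5   0.427 0.534] M [0.0086 0.0038 0.0042] sd [0.0336 0.0316 0.0265]
tcp [ 571.7 -215.7  212.7] toolz yaw 14.96 down [-1.e-04  0.e+00 -1.e+00] open 50.2
```

Call:
{"fn": "arm_command", "kwargs": {"moves": [0.01, 0, 0, 0, 0, 0, 0, 0.01, 0, 0, 0, 0, 0, 0, 0.01, 0, 0, 0, 0, 0, 0, 0.01, 0, 0, 0.004, 0, 0, 0, 0.01, 0, 0, 0.008, 0, 0, 0, 0.01, 0, 0, 0.008, 0, 0, 0, 0.01, 0, 0, 0, 0, 0, 0]}}

```text
time_s: 14.18
tcp_pos: [572.1, -215.7, 233.7]
eef_rot: [-1.321, 1.013, -1.016]
wrist_force: [-0.1, -0.2, -6.2]
opening: 19.1
```

```bash
python3 - <<'E'
from h import *
rd(40)
E
```

```text
t 16.18 F [-0.06  -0.039 -7.309] sd [0.475 0.417 0.416] M [ 0.0054  0.0035 -0.0056] sd [0.0266 0.0295 0.0284]
tcp [ 571.7 -215.7  232.7] toolz yaw 14.95 down [-1.e-04  0.e+00 -1.e+00] open 19.2
```

Call:
{"fn": "arm_command", "kwargs": {"moves": [0.01, 0, 0, 0.02, 0, 0, 0, 0.01, 0, 0, 0.03, 0, 0, 0, 0.01, 0, 0.01, 0.02, 0, 0, 0, 0.01, 0, 0.02, 0, 0, 0, 0, 0.01, 0, 0.03, 0, 0, 0, 0, 0.01, 0, 0.03, 0, 0, 0, 0, 0.01, 0, 0.03, 0, 0, 0, 0, 0.01, 0, 0.03, 0, 0, 0, 0]}}

```text
time_s: 17.18
tcp_pos: [570.9, -62.7, 301.6]
eef_rot: [-1.323, 1.015, -1.012]
wrist_force: [0.5, -0.2, -7.6]
opening: 18.7
```

Call:
{"fn": "arm_command", "kwargs": {"moves": [0.01, 0, 0.03, 0, 0, 0, 0, 0.01, 0, 0.03, 0, 0, 0, 0, 0.01, 0, 0.03, 0, 0, 0, 0, 0.01, -0.002, 0.03, 0, 0, 0, 0, 0.01, -0.002, 0.03, 0, 0, 0, 0, 0.01, -0.002, 0.03, 0, 0, 0, 0, 0.01, -0.002, 0.03, 0, 0, 0, 0, 0.01, -0.002, 0.03, 0, 0, 0, 0]}}

```text
time_s: 18.18
tcp_pos: [560.1, 176.8, 301.6]
eef_rot: [-1.323, 1.015, -1.012]
wrist_force: [0.3, 0.2, -7.9]
opening: 18.7
```

Call:
{"fn": "arm_command", "kwargs": {"moves": [0.01, 0, 0.03, 0, 0, 0, 0, 0.01, 0, 0.025, 0, 0, 0, 0, 0.01, 0, 0.013, 0, 0, 0, 0, 0.01, 0, 0.0057, 0, 0, 0, 0, 0.01, 0, 0, -0.02, 0, 0, 0, 0.01, 0, 0, -0.02, 0, 0, 0, 0.01, 0, 0, -0.01, 0, 0, 0, 0.01, 0, 0, 0, 0, 0, 0]}}

```text
time_s: 19.18
tcp_pos: [561.5, 247.2, 251.0]
eef_rot: [-1.324, 1.017, -1.015]
wrist_force: [-1.3, 0.5, -7.6]
opening: 19.3
```

```bash
python3 - <<'E'
from h import *
rd(8)
for n in("scene","top"):
    im,d=arm.read_camera(n); x0,y0,w,h=((200,90,130,110) if n=="scene" else (130,150,120,100))
    cv2.imwrite(f"pics/{n}3f.png",im); 
    cv2.imwrite(f"pics/{n}3.png",cv2.resize(im[y0:y0+h,x0:x0+w],None,fx=5,fy=5,interpolation=cv2.INTER_CUBIC))
E
```

```text
t 19.57 F [ 0.242  0.081 -7.119] sd [0.559 0.522 0.172] M [ 0.0172 -0.0107  0.0102] sd [0.0236 0.0326 0.0192]
tcp [561.9 248.1 253.2] toolz yaw 14.96 down [ 7.e-04  3.e-04 -1.e+00] open 19.0
```

View pics/scene3.png

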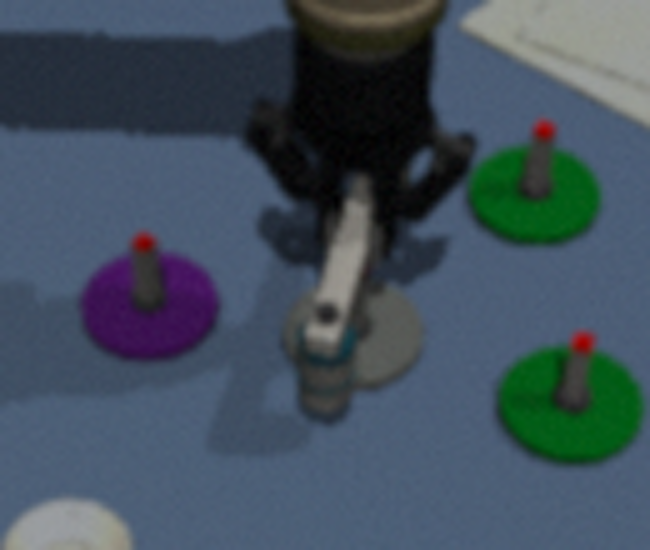

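View pics/top3.png

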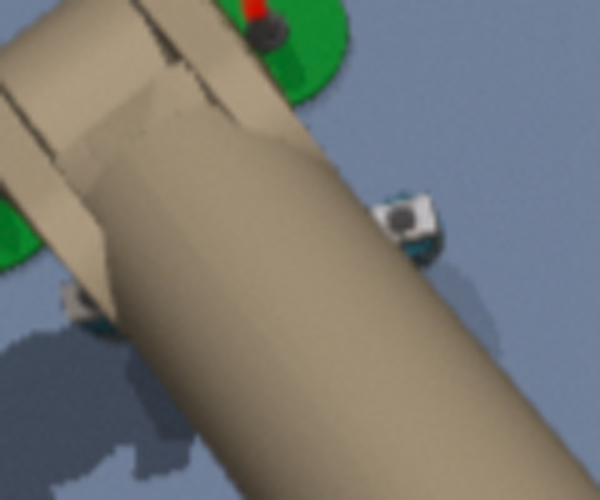

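```bash
python3 - <<'E'
from h import *
s=lambda x,y,f,ox,oy:((x+.5)/f-.5+ox,(y+.5)/f-.5+oy)
t=s(400,218,5,130,150);c=s(327,315,5,200,90)
print("pred",561.9+19.8,248.1-74.5,112.7)
print(onz("top",t,112.7),onz("scene",c,112.7),tri(c,t))
E
```

```text
pred 581.6999999999999 173.6 112.7
[580.67489058 174.42857019 112.7       ] [584.23900723 169.8651764  112.7       ] (array([581.73267776, 174.96423408, 106.40158842]), np.float64(0.23643753815602248))
```

```bash
python3 - <<'E'
from h import *
for n,(cx,cy) in(("scene",(271,144)),("top",(183,203))):
    im=cv2.imread(f"pics/{n}0.png").astype(float)
    w=np.clip(im[...,2]-np.maximum(im[...,0],im[...,1])-15,0,None)
    ys,xs=np.mgrid[cy-6:cy+7,cx-6:cx+7]; W=w[cy-6:cy+7,cx-6:cx+7]
    print(n,W.astype(int)[1:-1,1:-1]) ; uv=((W*xs).sum()/W.sum(),(W*ys).sum()/W.sum()); print(uv,onz(n,uv,65).round(1),onz(n,uv,62).round(1))
im=cv2.imread("pics/scene0.png"); c=im[135:175,245:295].astype(int)
hsv=cv2.cvtColor(im,cv2.COLOR_BGR2HSV)[135:175,245:295]
m=((hsv[...,1]<70)).astype(np.uint8)
cs=max(cv2.findContours(m,cv2.RETR_EXTERNAL,1)[0],key=cv2.contourArea); print(len(cs),cv2.boundingRect(cs))
P=np.array([onz("scene",p+np.array([245,135]),10)[:2] for p in cs[:,0]],np.float32); print(P.min(0),P.max(0),cv2.minEnclosingCircle(P))
cv2.imwrite("pics/m.png",cv2.resize(np.hstack([m*255,cv2.cvtColor(im[135:175,245:295],6)]),None,fx=7,fy=7,interpolation=0))
E
```

```text
scene [[  0   0   0   0   0   0   0   0   0   0   0]
 [  0   0   0   0   0   0   0   0   0   0   0]
 [  0   0   0   0   0   0   0   0   0   0   0]
 [  0   0   0   0  35  44  20   0   0   0   0]
 [  0   0   0  42  97 111  84  26   0   0   0]
 [  0   0   1  61 112 126  89  21   0   0   0]
 [  0   0   0  29  61  76  50   0   0   0   0]
 [  0   0   0   0   8  19   7   0   0   0   0]
 [  0   0   0   0   0   0   0   0   0   0   0]
 [  0   0   0   0   0   0   0   0   0   0   0]
 [  0   0   0   0   0   0   0   0   0   0   0]]
(np.float64(270.7890974084004), np.float64(143.7551385165326)) [563.1 248.2  65. ] [561.8 250.7  62. ]
top [[  0   0   0   0   0   0   0   0   0   0   0]
 [  0   0   0   0   0   0   0   0   0   0   0]
 [  0   0   0   0   0   0   0   0   0   0   0]
 [  0   0   0  46  60  61  60  42   0   0   0]
 [  0   0   0  85 124 130 129  95   5   0   0]
 [  0   0   0 104 150 155 153 100   8   0   0]
 [  0   0   1 109 156 159 152  91   6   0   0]
 [  0   0   0  75 120 131 132  73   1   0   0]
 [  0   0   0  20  48  54  52  23   0   0   0]
 [  0   0   0   0   0   0   0   0   0   0   0]
 [  0   0   0   0   0   0   0   0   0   0   0]]
(np.float64(183.01615120274914), np.float64(203.42027491408933)) [560.7 249.1  65. ] [561.2 249.6  62. ]
87 (11, 6, 29, 27)
[516.985  199.3748] [609.36945 307.4833 ] ((558.982666015625, 255.00143432617188), 56.474754333496094)
```

View pics/m.png

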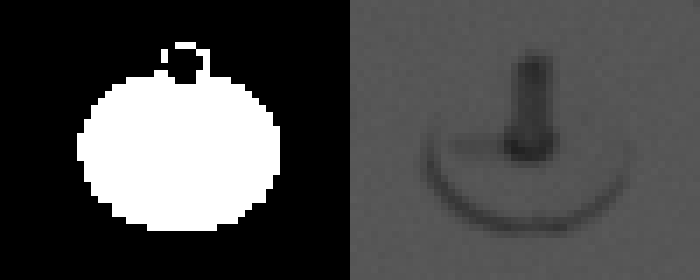

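Call:
{"fn": "arm_command", "kwargs": {"moves": [0.01, 0, 0.001, -0.01, 0, 0, 0, 0.01, 0, 0, -0.007, 0, 0, 0, 0.01, 0, 0, -0.004, 0, 0, 0, 0.01, 0, 0, -0.002, 0, 0, 0, 0.01, 0, 0, -0.001, 0, 0, 0, 0.01, 0, 0, 0, 0, 0, 0]}}

```text
time_s: 20.42
tcp_pos: [561.8, 249.0, 228.8]
eef_rot: [-1.321, 1.015, -1.015]
wrist_force: [0.6, 0.1, -6.8]
opening: 19.1
```

```bash
python3 - <<'E'
from h import *
rd(8)
im,d=arm.read_camera("scene"); cv2.imwrite("pics/scene4.png",cv2.resize(im[90:200,200:330],None,fx=5,fy=5,interpolation=cv2.INTER_CUBIC))
E
```

```text
t 20.82 F [ 4.400e-02 -6.000e-03 -7.314e+00] sd [0.661 0.786 0.584] M [ 0.0105 -0.0127 -0.0199] sd [0.025  0.023  0.0162]
tcp [561.7 249.  228.8] toolz yaw 14.96 down [ 0.e+00  1.e-04 -1.e+00] open 19.2
```

View pics/scene4.png

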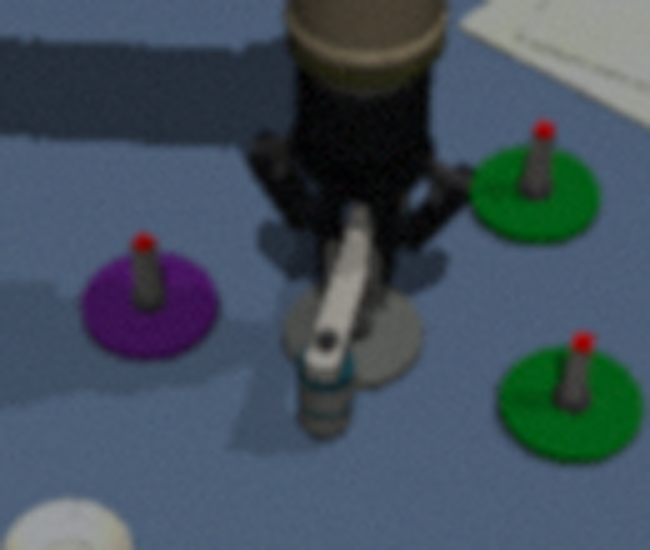

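Call:
{"fn": "arm_command", "kwargs": {"moves": [0.01, 0, 0, -0.0005, 0, 0, 0, 0.01, 0, 0, -0.0005, 0, 0, 0, 0.01, 0, 0, 0, 0, 0, 0]}}

```text
time_s: 21.25
tcp_pos: [561.7, 249.0, 227.8]
eef_rot: [-1.321, 1.015, -1.015]
wrist_force: [-1.2, -0.8, -4.6]
opening: 18.8
```

```bash
python3 - <<'E'
from h import *
rd(8)
E
```

```text
t 21.65 F [-1.096 -0.918 -3.683] sd [0.375 0.48  0.792] M [-0.149   0.2871 -0.003 ] sd [0.0291 0.0327 0.0275]
tcp [561.7 249.  227.9] toolz yaw 14.96 down [ 1.e-04  0.e+00 -1.e+00] open 18.8
```

Call:
{"fn": "arm_command", "kwargs": {"moves": [0.01, 0, 0, -0.0005, 0, 0, 0, 0.01, 0, 0, -0.0003, 0, 0, 0, 0.01, 0, 0, 0, 0, 0, 0]}}

```text
time_s: 22.02
tcp_pos: [561.7, 249.1, 227.8]
eef_rot: [-1.321, 1.014, -1.015]
wrist_force: [-4.5, -2.3, 5.1]
opening: 19.1
```

```bash
python3 - <<'E'
from h import *
rd(10)
E
```

```text
t 22.52 F [-5.1   -2.795  4.975] sd [0.431 0.604 0.335] M [-0.6407  1.0343 -0.0026] sd [0.0193 0.0212 0.0325]
tcp [561.7 249.  227.8] toolz yaw 14.95 down [ 4.e-04 -2.e-04 -1.e+00] open 18.7
```

Call:
{"fn": "arm_command", "kwargs": {"moves": [0.01, 0, 0, 0.0003, 0, 0, 0, 0.022, 0, 0, 0, 0, 0, 0, 0.025, 0, 0, 0, 0, 0, 0, 0.025, 0, 0, 0, 0, 0, 0, 0.025, 0, 0, 0, 0, 0, 0]}}

```text
time_s: 23.15
tcp_pos: [561.8, 249.1, 227.2]
eef_rot: [-1.321, 1.015, -1.015]
wrist_force: [-0.3, 0.1, -0.1]
opening: 25.4
```

```bash
python3 - <<'E'
from h import *
rd(8)
for n in("scene","top"):
    im,d=arm.read_camera(n); x0,y0,w,h=((200,90,130,110) if n=="scene" else (130,150,120,100))
    cv2.imwrite(f"pics/{n}5.png",cv2.resize(im[y0:y0+h,x0:x0+w],None,fx=5,fy=5,interpolation=cv2.INTER_CUBIC))
E
```

```text
t 23.55 F [-0.136 -0.281  0.019] sd [0.589 0.343 0.437] M [ 0.0007 -0.0007 -0.0071] sd [0.0263 0.0307 0.0317]
tcp [561.7 249.  227.2] toolz yaw 14.96 down [-0.  0. -1.] open 25.0
```

View pics/scene5.png

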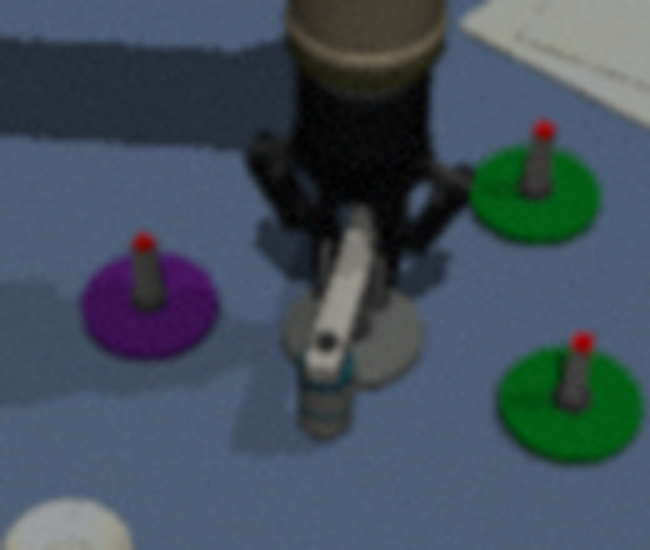

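View pics/top5.png

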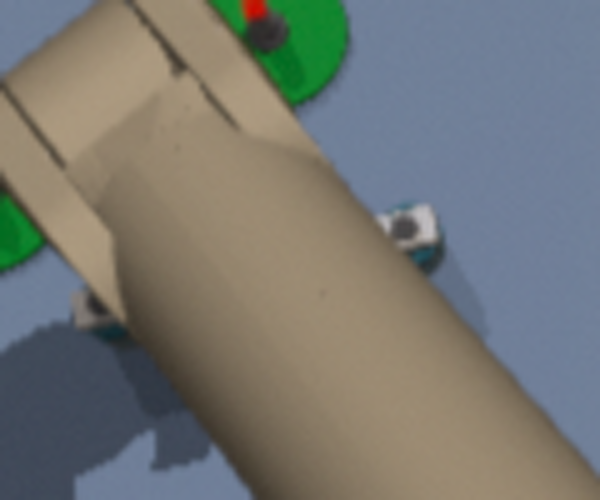

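The carrier stays level on the pad with no load on the wrist. Now I'll open the jaws wider and retreat straight up.

Call:
{"fn": "arm_command", "kwargs": {"moves": [0.03, 0, 0, 0, 0, 0, 0, 0.04, 0, 0, 0, 0, 0, 0, 0.055, 0, 0, 0, 0, 0, 0, 0.055, 0, 0, 0, 0, 0, 0, 0.055, 0, 0, 0.01, 0, 0, 0, 0.055, 0, 0, 0.02, 0, 0, 0, 0.055, 0, 0, 0.03, 0, 0, 0, 0.055, 0, 0, 0.04, 0, 0, 0]}}

```text
time_s: 24.65
tcp_pos: [561.5, 249.0, 329.1]
eef_rot: [-1.322, 1.015, -1.015]
wrist_force: [0.0, 0.2, 0.0]
opening: 55.3
```

Call:
{"fn": "arm_command", "kwargs": {"moves": [0.055, 0, 0, 0.04, 0, 0, 0, 0.055, 0, 0, 0.03, 0, 0, 0, 0.055, 0, -0.05, 0.01, 0, 0, 0, 0.055, 0, -0.05, 0, 0, 0, 0, 0.055, 0, -0.05, 0, 0, 0, 0, 0.055, 0, -0.05, 0, 0, 0, 0, 0.055, 0, -0.05, 0, 0, 0, 0, 0.055, 0, -0.05, 0, 0, 0, 0]}}

```text
time_s: 25.65
tcp_pos: [561.4, -52.3, 409.2]
eef_rot: [-1.32, 1.013, -1.016]
wrist_force: [0.3, 0.8, 0.3]
opening: 54.7
```

```bash
python3 - <<'E'
from h import *
rd(6)
a=[]
for n in("scene","top"):
    im,d=arm.read_camera(n); cv2.imwrite(f"pics/{n}6.png",im); x0,y0,w,h=((220,100,100,90) if n=="scene" else (130,160,120,90))
    a.append(cv2.resize(im[y0:y0+h,x0:x0+w],(480,430),interpolation=cv2.INTER_CUBIC)[:, :399])
    cv2.imwrite(f"pics/{n}6c.png",cv2.resize(im[y0:y0+h,x0:x0+w],None,fx=6,fy=6,interpolation=cv2.INTER_CUBIC))
E
```

```text
t 25.95 F [ 0.068 -0.891 -0.275] sd [0.365 2.588 0.397] M [-0.0444 -0.0007 -0.0096] sd [0.1711 0.0208 0.0204]
tcp [561.7 -49.5 408.3] toolz yaw 15.07 down [ 1.4e-03  6.0e-04 -1.0e+00] open 55.0
```

View pics/scene6c.png

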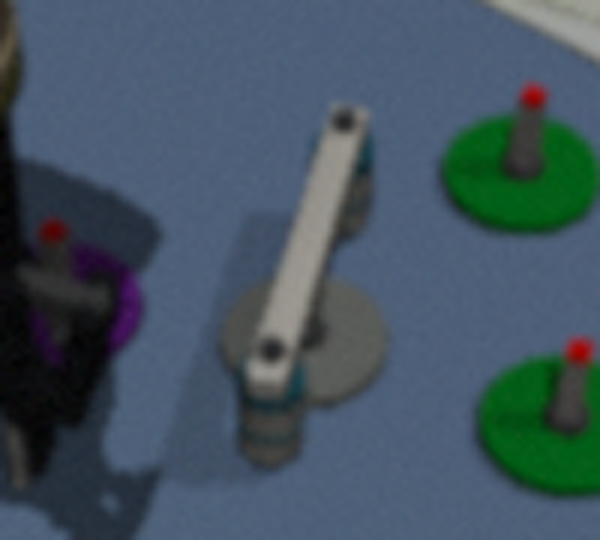

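View pics/top6c.png

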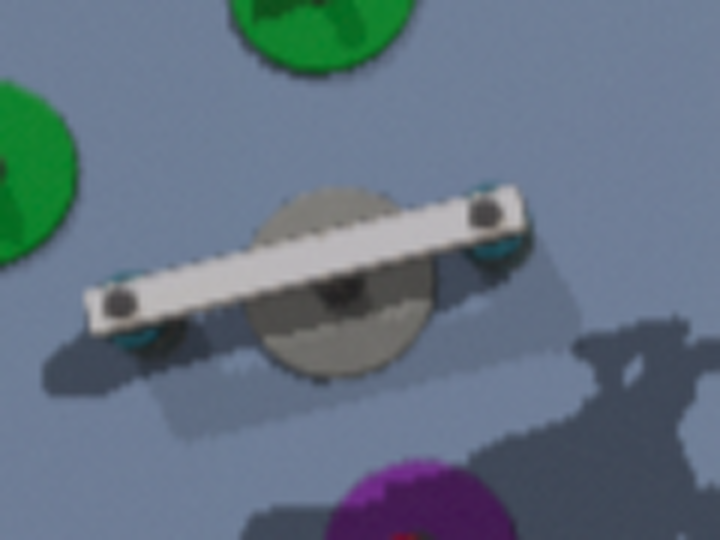

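View pics/top6.png

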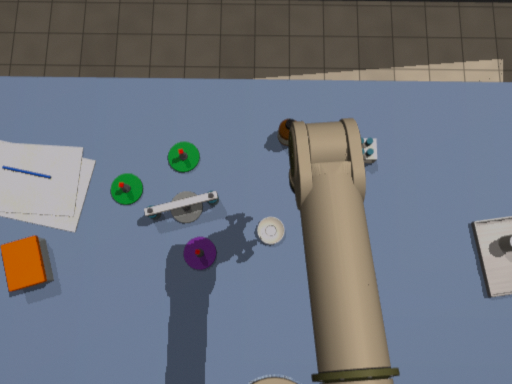

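```bash
python3 - <<'E'
from h import *
s=lambda x,y,f,ox,oy:((x+.5)/f-.5+ox,(y+.5)/f-.5+oy)
A=tri(s(344,121,6,220,100),s(120,303,6,130,160));B=tri(s(271,350,6,220,100),s(486,213,6,130,160))
print(A,B,"tilt deg",np.degrees(np.arctan2(A[0][2]-B[0][2],164)))
print(arm.get_state()["time_s"], arm.get_state()["joint_vel"].round(3))
E
```

```text
(array([539.19808783, 333.43501307,  83.13352992]), np.float64(0.6493696533290072)) (array([581.16443435, 174.64575674,  83.26671381]), np.float64(0.32968452970692436)) tilt deg -0.04652971173053718
26.05 [-0.002  0.006  0.007  0.002  0.003 -0.001  0.002]
```

```bash
python3 - <<'E'
from station import arm
print(arm.hand_in())
E
```

```text
the job is handed in; nothing more can be done
None
```

The carrier is balanced on the red pad of the grey stand, level and free of the robot. I handed the job in at about 26 s of the 58 s allowed.

- **Finding the balance point:** The first trial lift, at the bar's middle, showed a moment of about 0.04 N m with 7.2 N of weight. That put the balance point about 5 mm toward −y. I set the carrier down, gripped 5 mm that way and lifted again. The moment then matched the empty-gripper reading to within about 1 mm of offset.
- **Setting down:** I lowered the bar onto the pad with a net push of about 5 N and opened the jaws a few millimetres first. The carrier stayed level with no force on the wrist, so I opened fully and moved the arm away.
- **Last checks:** In both camera views the two screw heads came out at 83.1 and 83.3 mm high, a tilt of about 0.05°. Their heights read about 4 mm below the expected 87 mm, much as they did before I moved anything. The buckets hang clear of the bench, and the dish has not moved. The arm partly hid the bottle and rack in the last top view, so I did not re-measure them; what showed was in place.
- **One disagreement:** The two cameras differed by up to about 5 mm on the pad's position along the bar. I relied mainly on the top view, and the bar staying level after release supports that choice.

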